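Demould the plaster ear

TASK

Take the plaster cast out of the hinged wooden mould: swing the mould's lid right over by its steel bar until it lies flat on its back with its hollow inner face up, then lift the cast straight up, at least 10 cm above where it lay, without tipping it. Finish while holding it there in the gripper, steady and level with its relief upward, and leave everything else on the bench where it is.

Things in the scene. Friction and masses are not known exactly. Their poses are not given: they have to be found in the camera images.
- mould: Wooden mould fixed to the bench. Origin on the bench under the cavity's centre; x to the hinge side, y along the hinge, z up. Baseboard x -60 to 155, y +-90, 12 mm high. Lower half 90 (x) x 150 (y), top at 46 mm; cavity 60 x 124, floor at 22 mm. Both long walls have a 60 mm finger gap in the middle, down to the floor's level, open outwards. Rest block for the lid: x 65 to 145, top at 29 mm.
- hinge (a point): Middle of the lid's hinge axis, at x = 52, y = 0 mm in the mould's frame, 47 mm above the bench; axes as the mould's, the hinge axis being y.
- lid (a joint): Angle of the lid: 0 shut, 3.14 rad (its stop) right over on its back on the rest block. Starts at 0 to 0.3. The hinge is stiff: the lid (0.3 kg) stays where it is left at any angle; moving it takes up to 5 N at the bar. It is a flat wooden tray 90 x 150 x 18 mm with a shallow hollow in its underside.
- lid_bar (a point): Middle of the lid's handle: a round steel bar 10 mm thick, parallel to the hinge, 90 mm between its two side arms, 45 mm out from the lid's free edge. In the mould's frame it is at x = -90, z = 56 mm when shut, and at x = 194, z = 38 mm when right over. The bar can turn between the fingers. Axes: the lid's, which are the mould's when shut.
- cast_center (a point): Centre (half-way up) of the plaster cast: a tablet 56 (x) x 120 (y) x 30 (z) mm with an ear in relief, 5 mm higher, on its upper face (+z). It lies in the cavity under the lid, axes along the mould's, 2 mm of play all round; underside 22, centre 37, top edge 52 mm above the bench. 0.15 to 0.35 kg, balanced at its centre; grip it across the 56 mm, through the gaps.
- jar: Bystander: glass jar with dark lid, 60 mm across, 70 mm high, on the bench at the mould's +y end. Origin under its centre. To be left alone.
- spatula: Bystander: spatula 190 mm long lying on the bench at the mould's -y end, roughly along the mould's x. To be left alone.
- egg: Bystander: plaster egg-shaped turned form, 52 mm across, 53 mm high, standing on the bench at the mould's -y end. Origin under its centre. To be left alone.
- clay: Bystander: block of grey clay 100 x 75 x 60 mm on the robot's right. To be left alone.
- mallet: Bystander: hammer lying on the robot's left. To be left alone.
- brush: Bystander: brush lying on the robot's left. To be left alone.
- bottle: Bystander: white bottle, 64 mm across, 170 mm high, on the robot's right. To be left alone.

How it is judged:
On the way, in this order (a step that is already met when the one before it is completed fails the run):
1. the lid lies right over on its back while the cast still lies in the mould (value of joint lid above 2.97 rad and distance of cast_center from where it was at the start of the episode below 0.02 m), for 0.2 s.
2. the cast is lifted clear and held level and steady (height (world z) of cast_center above 0.132 m and angle between cast_center's own z axis and vertical below 0.12 rad and linear speed of cast below 0.03 m/s and angular speed of cast below 0.15 rad/s and contact force between cast and the fingers above 1 N and contact force between cast and mould below 0.1 N), for 0.5 s.
At the end, for the whole second after the job is handed in: Lid turned over beyond 2.97 rad; cast held by the fingers, not touching the mould, its centre more than 132 mm above the bench (95 mm above where it lay), relief up, level within 0.12 rad, slower than 30 mm/s and 0.15 rad/s (all of step 2 and value of joint lid above 2.97 rad); the arm keeps its last pose, push and grip.
It fails at once if the cast is tipped by more than 0.5 rad (angle between cast_center's own z axis and vertical above 0.5 rad).
It fails at once if a bystander is moved by more than 30 mm (distance of any of jar, spatula, egg, clay, mallet, brush, bottle from where it was at the start of the episode above 0.03 m).
It also fails if it takes over 56 s, if anything falls off the work surface, if the arm or the gripper's body presses on something with over 40 N, if the wrist force passes 120 N, or if a joint passes its speed limit or range.

ROBOT

A 7-joint arm with a two-finger parallel gripper is mounted at the origin on the work surface. World frame = base frame: x ahead of the robot, y to its left, z up, the work surface at z = 0. Lengths are in m, angles in rad, forces in N, time in s.
With the tool pointing down it reaches from about 0.425 to 0.925 m from the base axis. Payload 6.8 kg.
Tool frame: the origin (TCP) lies at the very end of the fingers, on their centre line; the grasp point (between the pads) lies 19 mm behind it; z points along the fingers, y is the line along which they close (so a half turn about z gives the same grasp; the last joint's range is limited). The gripper opens to 85 mm and grips with 20 to 120 N. Pads are 22 mm wide; open, the fingers measure 114 mm over their backs; the gripper's body (76 mm by 85 mm) begins 54 mm behind the grasp point. The pads swing forward as they close: fully open they stand 13 mm farther back than shut.
Start: joints at [-1.247, 0.477, 0.022, 1.555, -0.011, 1.109, -0.083], TCP at [0.282, 0.613, 0.231] pointing down, gripper open.
Joint ranges: [-2.96, 2.96], [-0.34, 2.1], [-1.41, 1.46], [0.24, 2.44], [-1.37, 4.51], [0.17, 1.92], [-2.96, 2.96]. Speed limits (rad/s): [2.39, 2.39, 3.14, 3.14, 3.14, 3.14, 3.14].

INTERFACE

Orientations are given as a unit quaternion [w, x, y, z].
In Python, from station import bot gives the robot as it stands.
- The arm moves only by the tool jog_arm, never from a script. Its argument "motion" is a list of rows, each a list of 7 numbers: the turn, a rotation vector about the tool's x, y, z in rad, then the shift along the tool's x, y, z in mm, then the finger opening in mm, from 0 to 85.4. A call has 1 to 10 rows; each row is the pose to reach, as a shift and turn from the pose commanded when the call began, along the tool's axes at that moment; what a row does not reach only later rows make up. A row lasts 1/8 s, in which the tool goes at most 62.5 mm and 10.7 degrees, less where a joint would pass 70% of its speed; a pose out of reach is approached as far as the arm can. A call with a gripper value outside its range is refused whole. The fingers move at their own pace and stop on an object; "grip_force" is the grip in N (left out, the last holds). Time passes only in rows, so rows that repeat a pose let the fingers close. It gives the time, the measured TCP pose, the force, the opening and the grip force at its end, in the units of the state.
- bot.get_obs(): the state, without advancing time (a new reading comes with each control period).
- bot.read_camera(name): name is "scene" or "side" or "wrist"; returns a dict with "pixels" (400x640x3 uint8, red, green, blue), "camera_matrix" (3x3 intrinsics, pixels), "distortion" ([k1, k2, p1, p2, k3] as OpenCV has them; the pictures are not rectified), "T" (4x4, takes a point from camera to world coordinates); the wrist camera has in their place "tool_from_camera" (4x4, takes a point from camera to tool coordinates, whose origin is the TCP and whose axes are the flange's). Camera axes: x right, y down, z forward; pixel columns grow to the right and rows downward; lengths in m; the calibration is good to about 2 mm. A picture is of the moment at which its call begins: read the wrist's pose just before it. There is no depth.
- bot.hand_in(): hands the job in; it is judged then, once.
Trained networks look in a picture, given as the dict that the camera call returned (one of the last four; its "shot" number tells which), for a name from the list of things; names that differ only in an ending like _2 or _b are one class to them, and where a whole thing is asked for, a point or a joint stands for the part that bears it (a point fixed in the world has none). Each returns a list of dicts, best first, with "score" (0 to 1); they miss things now and then, are a little off and sometimes report something else, mostly with a low value. They report only what shows in the picture. A call takes as long as a camera call.
- bot.spot_in(thing, picture): "xy" ([column, row] in pixels, amid what is visible of it).
- bot.tip_of(thing, picture): "xy" ([column, row] in pixels: a listed point, or the origin of a listed thing).
The state is a dict: "t": time; "q": joint angles; "joint_vel": joint speeds; "joint_torque": joint torques, N m; "eef_pos": TCP position; "tool_rot": TCP orientation; "contact_force": force on the tool from outside, world axes, zero at the start; "torque": the same for the moment, N m; "gripper_width": opening from 0.0 (shut) to 1.0 (fully open); "grasp_force": force on a finger pad.
Only numpy, scipy, OpenCV 4.12 (cv2) and the standard library are available. Lean on these libraries where they do the work, as an engineer would, in place of code of your own. Each camera call takes 0.05 s, during which the arm holds its last target. There are 200 camera calls.

## Working session

There is one attempt and no reset: what is moved stays moved. The work goes in short steps, Python scripts to look and compute and a tool call to move; the robot and the scene stay as the last step left them, time stands still between calls to the robot, and variables do not carry over. Pictures are saved under pics/ and viewed, at most 10 in all, crops included, and the job is handed in when it is done.

Besides the shell and the picture viewer there is one more tool, called after "Call:" by a JSON object that holds its "name" and its "arguments". jog_arm: Moves the arm, as the interface text tells. Its arguments: {"type":"object","properties":{"motion":{"type":"array"},"grip_force":{"type":"number"}},"required":["motion"]}

```bash
mkdir -p pics; cat > h.py <<'E'
import numpy as np, cv2
from scipy.spatial.transform import Rotation as R
from station import bot
def q2R(q): return R.from_quat([q[1],q[2],q[3],q[0]])
def pose():
    o=bot.get_obs(); return np.array(o['eef_pos']), q2R(o['tool_rot']), o
def camT(p):
    if 'T' in p: return np.array(p['T'])
    e,r,_=p['pose']; T=np.eye(4); T[:3,:3]=r.as_matrix(); T[:3,3]=e
    return T@np.array(p['tool_from_camera'])
def shot(n):
    ps=pose(); p=bot.read_camera(n); p['pose']=ps; return p
def ray(p,xy):
    u=cv2.undistortPoints(np.array([[xy]],float),np.array(p['camera_matrix']),np.array(p['distortion']))[0,0]
    T=camT(p); return T[:3,3], T[:3,:3]@np.array([u[0],u[1],1])
def atz(p,xy,z):
    o,d=ray(p,xy); return o+d*(z-o[2])/d[2]
def tri(rs):
    A=0;b=0
    for o,d in rs:
        d=d/np.linalg.norm(d); M=np.eye(3)-np.outer(d,d); A=A+M; b=b+M@o
    return np.linalg.solve(A,b)
def proj(p,X):
    T=np.linalg.inv(camT(p)); r=cv2.Rodrigues(T[:3,:3])[0]
    return cv2.projectPoints(np.array(X,float).reshape(-1,1,3),r,T[:3,3],np.array(p['camera_matrix']),np.array(p['distortion']))[0][:,0]
def save(p,f): cv2.imwrite('pics/'+f,cv2.cvtColor(p['pixels'],cv2.COLOR_RGB2BGR))
E
cat > a.py <<'E'
from h import *
np.set_printoptions(precision=4,suppress=True)
P={n:shot(n) for n in ['scene','side','wrist']}
for n in P: save(P[n],n+'0.png')
print({k:np.round(v,3) for k,v in P['scene']['pose'][2].items()}); print(P['scene']['T'],P['side']['T'],P['wrist']['tool_from_camera'])
for t in ['mould','hinge','lid_bar','cast_center','jar','egg','spatula','clay','bottle']:
    rs=[]
    for n in P:
        for d in bot.tip_of(t,P[n])[:1]:
            print(t,n,np.round(d['xy'],1),round(d['score'],2))
            if d['score']>.4: rs.append(ray(P[n],d['xy']))
    if len(rs)>1: print('   tri',tri(rs))
E
python3 a.py
```

```text
{'t': np.float64(0.0), 'q': array([-1.247,  0.478,  0.022,  1.556, -0.012,  1.109, -0.083]), 'joint_vel': array([-0.   ,  0.001, -0.001,  0.002,  0.001,  0.001, -0.001]), 'joint_torque': array([  0.   , -59.646,   1.608, -28.12 ,   0.012,   0.009,   0.   ]), 'eef_pos': array([0.282, 0.612, 0.23 ]), 'tool_rot': array([-0.   ,  0.214,  0.977, -0.001]), 'contact_force': array([ 0.228,  0.026, -0.26 ]), 'torque': array([ 0.006, -0.022, -0.014]), 'grasp_force': np.float64(0.0), 'gripper_width': np.float64(0.999)}
[[ 0.8891  0.3225 -0.3247  0.9664]
 [ 0.4576 -0.6301  0.6273 -0.7344]
 [-0.0023 -0.7063 -0.7079  0.931 ]
 [ 0.      0.      0.      1.    ]] [[ 0.6932 -0.3881  0.6073 -0.2325]
 [-0.7206 -0.3596  0.5928 -0.7519]
 [-0.0117 -0.8486 -0.5289  0.7463]
 [ 0.      0.      0.      1.    ]] [[ 0.0003 -0.9546 -0.2979  0.0764]
 [ 1.      0.0004 -0.      0.0009]
 [ 0.0001 -0.2979  0.9546 -0.1427]
 [ 0.      0.      0.      1.    ]]
mould scene [308.6 228.7] 0.57
mould side [315.6 220.1] 0.75
   tri [ 0.5399  0.0012 -0.0003]
hinge scene [321.9 210.5] 0.69
hinge side [308.3 197.2] 0.85
   tri [0.5604 0.0482 0.0438]
lid_bar scene [326.  150.9] 0.68
cast_center scene [304.9 217.7] 0.55
cast_center side [454.9 262.4] 0.74
   tri [ 0.5994 -0.2757  0.1413]
jar scene [283.1 195.1] 0.93
jar side [257.5 231.2] 0.7
jar wrist [ 61.8 364.1] 0.67
   tri [0.4003 0.0827 0.0026]
egg scene [313. 283.] 0.54
egg side [391.8 227.4] 0.88
   tri [ 0.6468 -0.1722  0.0063]
spatula scene [354.1 248.8] 0.88
spatula side [356.5 202.2] 0.69
   tri [ 0.6929 -0.0113 -0.0041]
clay scene [287.5 196.6] 0.75
clay side [413.8 304.4] 0.68
   tri [ 0.4972 -0.2291  0.0957]
bottle scene [268.9 342.3] 0.86
bottle side [452.3 259.3] 0.86
   tri [ 0.6338 -0.3661  0.0089]
```

View pics/scene0.png

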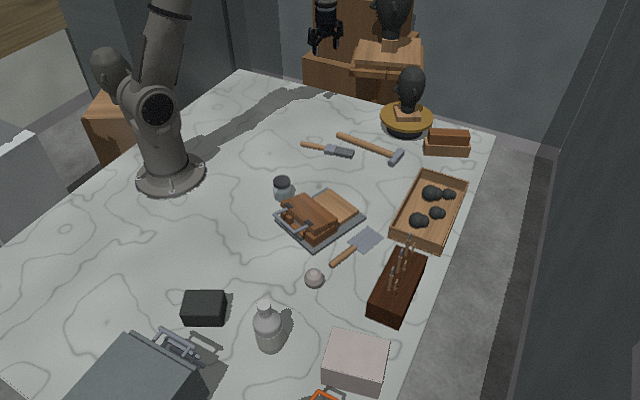

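View pics/side0.png

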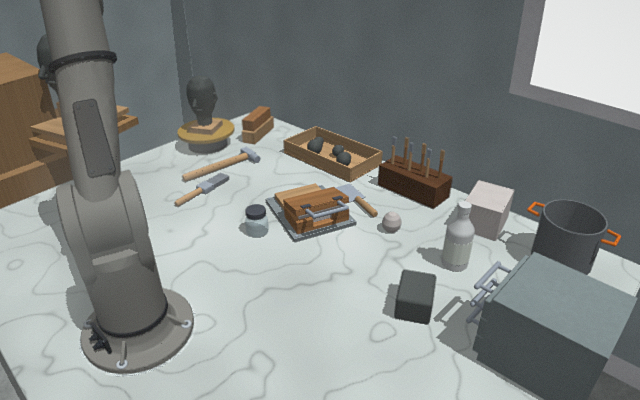

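Both views show the mould near scene (318,218) and side (315,210), with the lid's bar on the robot's right side. The jar, egg and spatula are where the fixes put them. The yaw is about 66°, which the tool already nearly matches. I'm moving above the mould for a close look.

Call:
{"name": "jog_arm", "arguments": {"motion": [[0,0,0,-40,-40,-15,40],[0,0,0,-80,-82,-30,40],[0,0,0,-120,-124,-45,40],[0,0,0,-160,-165,-60,40],[0,0,0,-200,-207,-70,40],[0,0,0,-240,-248,-70,40],[0,0,0,-280,-290,-70,40],[0,0,0,-320,-331,-70,40],[0,0,0,-360,-372,-70,40],[0,0,0,-400,-413,-70,40]], "grip_force": 30}}

```text
t: 2.75
eef_pos: [0.4734, 0.0688, 0.3017]
tool_rot: [0.0, 0.214, 0.977, 0.0]
contact_force: [0.5, 0.1, 0.0]
gripper_width: 0.469
grasp_force: 0.0
```

Call:
{"name": "jog_arm", "arguments": {"motion": [[0,0,0,-40,-40,0,40],[0,0,0,-75,-75,0,40],[0,0,0,-91,-95,0,40],[0,0,0,-91,-95,0,40],[0,0,0,-91,-95,0,40]]}}

```text
t: 3.38
eef_pos: [0.5157, -0.0527, 0.3012]
tool_rot: [-0.0, 0.214, 0.977, 0.0]
contact_force: [0.7, 0.7, -0.8]
gripper_width: 0.472
grasp_force: 0.0
```

```bash
cat > b.py <<'E'
from h import *
np.set_printoptions(precision=4,suppress=True)
P={n:shot(n) for n in ['wrist','scene','side']}
save(P['wrist'],'wrist1.png')
e,r,o=P['wrist']['pose']; print(o['t'],e,r.as_matrix(),o['gripper_width'])
for t in ['mould','hinge','lid_bar']:
    rs=[]
    for n in P:
        for d in bot.tip_of(t,P[n])[:1]:
            print(t,n,np.round(d['xy'],1),round(d['score'],2), atz(P[n],d['xy'],{'mould':0,'hinge':.047,'lid_bar':.07}[t]))
            if d['score']>.4: rs.append(ray(P[n],d['xy']))
    if len(rs)>1: print('   tri',tri(rs))
E
python3 b.py
```

```text
3.375 [ 0.5157 -0.0527  0.3012] [[-0.9086  0.4176 -0.0002]
 [ 0.4176  0.9086  0.0007]
 [ 0.0005  0.0005 -1.    ]] 0.4715694508637873
mould wrist [355.4 158.6] 0.89 [0.5358 0.0012 0.    ]
mould scene [310.9 228.4] 0.9 [ 0.5465  0.0024 -0.    ]
mould side [315.3 223.6] 0.93 [ 0.5284 -0.0069  0.    ]
   tri [ 0.5401  0.0048 -0.0098]
hinge wrist [392.1 163.6] 0.97 [0.5542 0.0428 0.047 ]
hinge scene [324.  210.6] 0.68 [0.5684 0.0452 0.047 ]
hinge side [308.2 198.5] 0.58 [0.5531 0.043  0.047 ]
   tri [0.5607 0.0487 0.0393]
lid_bar wrist [297.9 176.5] 0.7 [ 0.5119 -0.0808  0.07  ]
lid_bar scene [283.5 222.3] 0.81 [ 0.499  -0.0676  0.07  ]
lid_bar side [330.2 211.5] 0.71 [ 0.521  -0.0674  0.07  ]
   tri [ 0.5079 -0.079   0.0833]
```

View pics/wrist1.png

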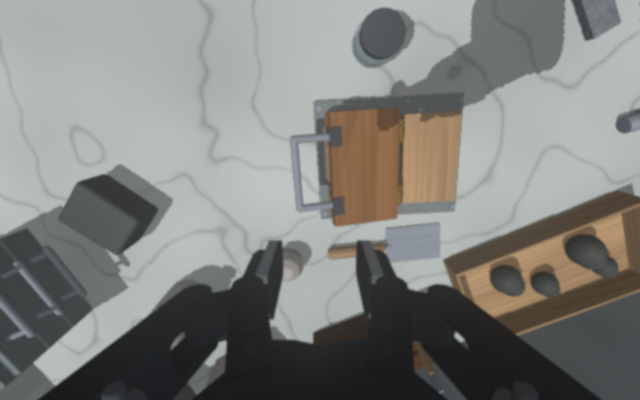

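```bash
python3 -c "
import cv2
i=cv2.imread('pics/wrist1.png')[80:230,280:480]
cv2.imwrite('pics/crop1.png',cv2.resize(i,None,fx=4,fy=4,interpolation=cv2.INTER_CUBIC))"
```

```text
(no output)
```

View pics/crop1.png

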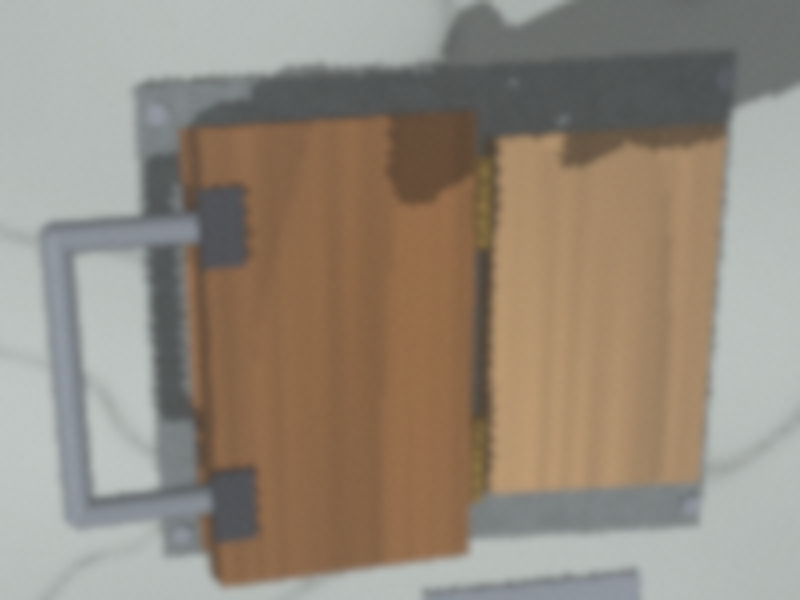

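```bash
cat > fit.py <<'E'
from h import *
from scipy.optimize import least_squares
np.set_printoptions(precision=4,suppress=True)
p=shot('wrist')
base=np.array([[-60,90,12],[155,90,12],[155,-90,12],[-60,-90,12],[145,75,29],[145,-75,29]])/1e3
lid=np.array([[45,75,65],[45,-75,65],[-45,75,65],[-45,-75,65],[-90,50,56],[-90,-50,56]])/1e3
px=np.array([[137,85],[734,52],[700,524],[165,553],[728,130],[703,482],[475,113],[468,552],[185,128],[218,585],[55,232],[80,515]])/4+[280,80]
H=np.array([.052,0,.047])
def pts(v):
    L=(lid-H)@R.from_euler('y',v[3]).as_matrix().T+H
    A=np.vstack([base,L])@R.from_euler('z',v[2]).as_matrix().T+[v[0],v[1],0]
    return A
f=lambda v:(proj(p,pts(v))-px).ravel()
s=least_squares(f,[.54,0,1.14,.15],loss='soft_l1')
print(s.x,'yaw deg',np.degrees(s.x[2])); print(f(s.x).reshape(-1,2)); print('bar',pts(s.x)[-2:].mean(0))
E
python3 fit.py
```

```text
[0.5393 0.0001 1.205  0.1157] yaw deg 69.04008952449678
[[-0.6905  0.7317]
 [ 1.323  -1.062 ]
 [ 0.538   0.3108]
 [ 0.268   1.3401]
 [ 0.6605 -9.2748]
 [-0.9894  5.7482]
 [-0.1306 -0.6085]
 [-0.0557  0.9154]
 [ 1.6162  0.4621]
 [-0.4891 -0.6227]
 [-0.8742 -2.5833]
 [-0.3817  0.9677]]
bar [ 0.5078 -0.0821  0.0723]
```

The crop shows the baseboard corners at (314,101), (463,93), (455,211) and (321,218) in full-picture pixels, and the bar from (294,138) to (300,209). The fit is good to about 1 px: yaw 69°, lid at 0.116 rad, bar at (0.508, -0.082, 0.072). Next I descend onto the bar and grip it.

Call:
{"name": "jog_arm", "arguments": {"motion": [[0,0,-0.065,-2,-15,40,40],[0,0,-0.065,-5,-30,90,40],[0,0,-0.065,-5,-30,140,40],[0,0,-0.065,-5,-30,185,40],[0,0,-0.065,-5,-30,220,40],[0,0,-0.065,-5,-30,240,40],[0,0,-0.065,-5,-30,249,40],[0,0,-0.065,-5,-30,249,40],[0,0,-0.065,-5,-30,249,40]], "grip_force": 30}}

```text
t: 5.15
eef_pos: [0.5085, -0.0832, 0.0531]
tool_rot: [0.001, 0.182, 0.983, 0.0]
contact_force: [-0.1, -0.2, -0.8]
gripper_width: 0.468
grasp_force: 0.0
```

Call:
{"name": "jog_arm", "arguments": {"motion": [[0,0,0,0,0,0,0],[0,0,0,0,0,0,0],[0,0,0,0,0,0,0],[0,0,0,0,0,0,0],[0,0,0,0,0,0,0],[0,0,0,0,0,0,0]]}}

```text
t: 5.9
eef_pos: [0.509, -0.0813, 0.0528]
tool_rot: [0.001, 0.182, 0.983, 0.001]
contact_force: [2.6, 4.2, -1.2]
gripper_width: 0.107
grasp_force: 29.2
```

```bash
cat > c.py <<'E'
from h import *
import sys
np.set_printoptions(precision=4,suppress=True)
p=shot('wrist'); save(p,sys.argv[1]); e,r,o=p['pose']
print(o['t'],e,r.as_matrix(),o['contact_force'],o['torque'],o['gripper_width']*85.4,o['grasp_force'])
m=np.array([.5393,.0001,0]); print('TCP in mould',R.from_euler('z',-1.205).apply(e-m))
E
python3 c.py g1.png
```

```text
5.9 [ 0.509  -0.0813  0.0528] [[-0.9341  0.357   0.002 ]
 [ 0.357   0.9341  0.0018]
 [-0.0012  0.0023 -1.    ]] [ 2.554   4.232  -1.1963] [ 0.9334 -0.343  -0.0392] 9.105332394765256 29.199986457824707
TCP in mould [-0.0868 -0.0008  0.0528]
```

View pics/g1.png

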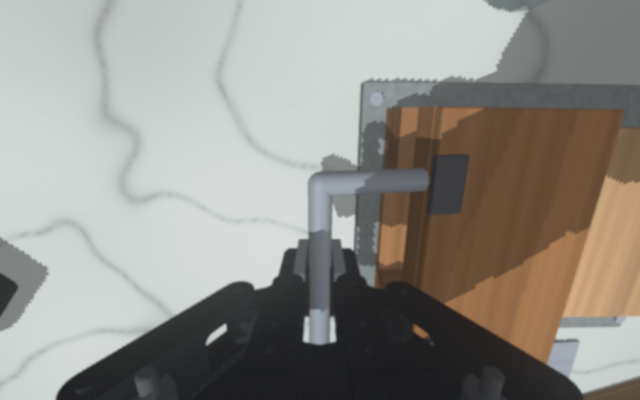

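Gripped: the bar runs down column ~318 between the pads and the opening is 9 mm. Now the swing.

```bash
python3 - <<'E'
import numpy as np
r=142.3
for a,b in((.179,1.7),(1.7,3.205)):
    f=np.linspace(a,b,11)[1:]
    print([[round(float(r*(np.cos(a)-np.cos(x)))),round(float(-r*(np.sin(x)-np.sin(a))))] for x in f])
E
```

```text
[[5, -21], [14, -41], [25, -59], [40, -75], [56, -90], [74, -101], [94, -109], [115, -115], [137, -117], [158, -116]]
[[21, 4], [41, 12], [60, 22], [77, 35], [91, 51], [104, 68], [113, 87], [120, 108], [123, 129], [124, 150]]
```

Call:
{"name": "jog_arm", "arguments": {"motion": [[0,0,0,0,5,-21,0],[0,0,0,0,14,-41,0],[0,0,0,0,25,-59,0],[0,0,0,0,40,-75,0],[0,0,0,0,56,-90,0],[0,0,0,0,74,-101,0],[0,0,0,0,94,-109,0],[0,0,0,0,115,-115,0],[0,0,0,0,137,-117,0],[0,0,0,0,158,-116,0]]}}

```text
t: 7.2
eef_pos: [0.5627, 0.0638, 0.1668]
tool_rot: [-0.002, 0.183, 0.983, -0.001]
contact_force: [-0.2, -5.2, -19.6]
gripper_width: 0.104
grasp_force: 29.3
```

```bash
python3 c.py g2.png
```

```text
7.2 [0.5627 0.0638 0.1668] [[-0.9331  0.3595 -0.0044]
 [ 0.3595  0.9331 -0.0021]
 [ 0.0034 -0.0035 -1.    ]] [ -0.2446  -5.2176 -19.5656] [-1.2071 -0.0375 -0.0061] 8.90314112976264 29.325397610664368
TCP in mould [0.0679 0.0009 0.1668]
```

View pics/g2.png

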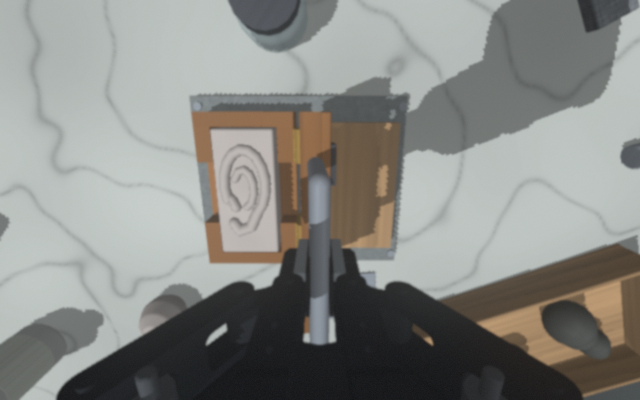

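The lid is nearly upright and the cast lies exposed at (245,190), ear upward. There is about 20 N of downward pull, so I'll take 3 mm off the height and carry on over.

Call:
{"name": "jog_arm", "arguments": {"motion": [[0,0,0,0,21,7,0],[0,0,0,0,41,15,0],[0,0,0,0,60,25,0],[0,0,0,0,77,38,0],[0,0,0,0,91,54,0],[0,0,0,0,104,71,0],[0,0,0,0,113,90,0],[0,0,0,0,120,111,0],[0,0,0,0,123,132,0],[0,0,0,0,124,151,0]]}}

```text
t: 8.5
eef_pos: [0.6093, 0.18, 0.0166]
tool_rot: [0.0, 0.182, 0.983, -0.0]
contact_force: [-12.3, -7.1, 50.2]
gripper_width: 0.103
grasp_force: 36.0
```

```bash
python3 c.py g3.png
```

```text
8.5 [0.6093 0.18   0.0166] [[-0.9334  0.3587  0.0003]
 [ 0.3587  0.9334 -0.0001]
 [-0.0003  0.     -1.    ]] [-12.2858  -7.1013  50.1704] [-1.7599  2.3553 -0.0104] 8.793915098752116 36.00358307361603
TCP in mould [ 0.193  -0.001   0.0166]
```

The lid is at its stop (x = 193 mm, 50 N upward). Now I release, rise and go over the cast.

Call:
{"name": "jog_arm", "arguments": {"motion": [[0,0,0,0,0,-2,0],[0,0,0,0,0,-2,36],[0,0,0,0,0,-2,36],[0,0,0,0,0,-2,36],[0,0,0,0,0,-2,36],[0,0,0,0,0,-20,36],[0,0,0,0,0,-60,36],[0,0,0,0,0,-110,36],[0,0,0,0,0,-160,60],[0,0,0,0,0,-210,85]]}}

```text
t: 9.8
eef_pos: [0.6089, 0.1799, 0.2304]
tool_rot: [0.001, 0.183, 0.983, 0.0]
contact_force: [1.0, 0.8, -0.6]
gripper_width: 0.826
grasp_force: 0.0
```

Call:
{"name": "jog_arm", "arguments": {"motion": [[0,0,0,0,-50,-40,85],[0,0,0,0,-100,-50,85],[0,0,0,0,-150,-50,85],[0,0,0,0,-185,-50,85],[0,0,0,0,-193,-50,85],[0,0,0,0,-193,-50,85],[0,0,0,0,-193,-50,85]]}}

```text
t: 10.68
eef_pos: [0.5402, 0.0017, 0.2774]
tool_rot: [0.0, 0.181, 0.983, 0.0]
contact_force: [-0.2, -0.6, 0.2]
gripper_width: 0.992
grasp_force: 0.0
```

```bash
cat > d.py <<'E'
from h import *
np.set_printoptions(precision=4,suppress=True)
import sys
exec(open('c.py').read())
for d in bot.tip_of('cast_center',p)[:2]: 
    X=atz(p,d['xy'],.037); print(d,X,R.from_euler('z',-1.205).apply(X-m))
print('cast top corners px',proj(p,m+R.from_euler('z',1.205).apply(np.array([[x,y,52] for x,y in((-28,60),(28,60),(28,-60),(-28,-60))])/1e3)))
E
python3 d.py g4.png; python3 -c "
import cv2
i=cv2.imread('pics/g4.png');cv2.imwrite('pics/g4b.png',cv2.resize(i[60:260,200:460],None,fx=3,fy=3,interpolation=cv2.INTER_CUBIC))"
```

```text
10.675 [0.5402 0.0017 0.2774] [[-0.9343  0.3565  0.0003]
 [ 0.3565  0.9343  0.0004]
 [-0.0001  0.0005 -1.    ]] [-0.1557 -0.6308  0.1991] [-0.0163 -0.0234  0.001 ] 84.74661470396391 0.0
TCP in mould [ 0.0018 -0.0003  0.2774]
{'xy': [319.9, 167.7], 'score': 0.59} [0.5396 0.0042 0.037 ] [0.0039 0.0012 0.037 ]
cast top corners px [[294.3306 123.2474]
 [339.4661 123.3196]
 [337.4867 214.1692]
 [296.4252 214.111 ]]
```

View pics/g4b.png

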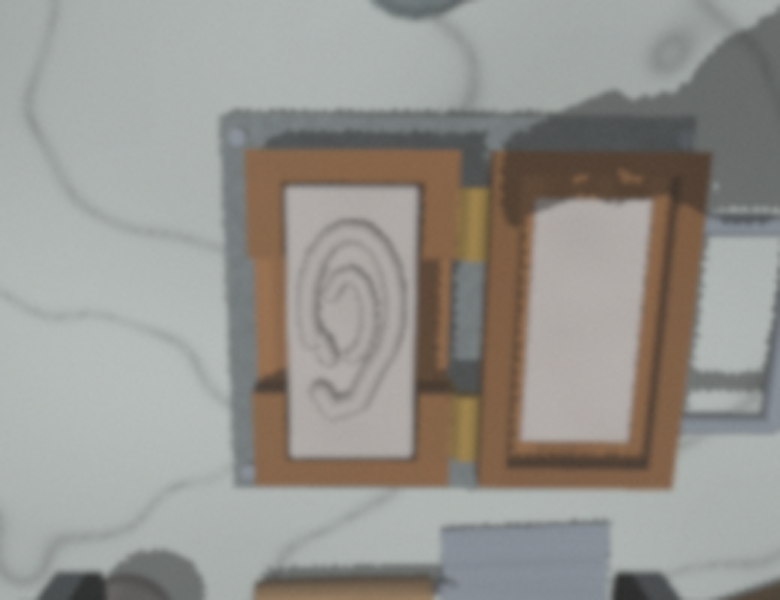

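The lid lies flat on its back, hollow side up, and the cast sits in its cavity with crop corners (285,184) to (415,458), about 2 mm towards +y of the prediction. I go down through the gaps with a 70 mm opening, which keeps the finger backs clear of the lid's edge.

Call:
{"name": "jog_arm", "arguments": {"motion": [[0,0,0,2,-1,50,70],[0,0,0,2,-1,100,70],[0,0,0,2,-1,145,70],[0,0,0,2,-1,180,70],[0,0,0,2,-1,205,70],[0,0,0,2,-1,222,70],[0,0,0,2,-1,235,70],[0,0,0,2,-1,245,70],[0,0,0,2,-1,252,70],[0,0,0,2,-1,255,70]]}}

```text
t: 12.02
eef_pos: [0.5376, -0.0002, 0.0222]
tool_rot: [0.0, 0.182, 0.983, 0.0]
contact_force: [0.0, 0.4, 0.3]
gripper_width: 0.822
grasp_force: 0.0
```

```bash
python3 c.py g5.png
```

```text
12.025 [ 0.5376 -0.0002  0.0222] [[-0.9335  0.3586  0.0003]
 [ 0.3586  0.9335  0.0001]
 [-0.0002  0.0002 -1.    ]] [0.0152 0.3931 0.3158] [-0.0037  0.0804 -0.0108] 70.21993880599874 0.0
TCP in mould [-0.0009  0.0014  0.0222]
```

View pics/g5.png

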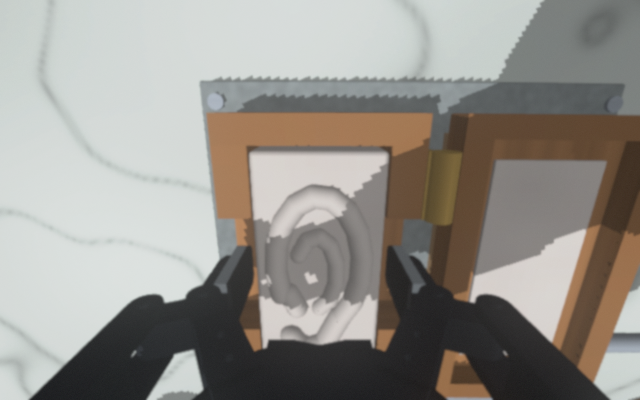

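The fingers straddle the cast, whose edges are at columns 250 and 387, and they sit in the gaps without contact. Closing.

Call:
{"name": "jog_arm", "arguments": {"motion": [[0,0,0,0,0,0,60],[0,0,0,0,0,0,40],[0,0,0,0,0,0,40],[0,0,0,0,0,0,40],[0,0,0,0,0,0,40],[0,0,0,0,0,0,40]], "grip_force": 60}}

```text
t: 12.82
eef_pos: [0.5379, -0.0003, 0.0229]
tool_rot: [0.0, 0.182, 0.983, 0.0]
contact_force: [-0.2, 1.1, 5.8]
gripper_width: 0.643
grasp_force: 64.3
```

Call:
{"name": "jog_arm", "arguments": {"motion": [[0,0,0,0,0,-3,40],[0,0,0,0,0,-8,40],[0,0,0,0,0,-15,40],[0,0,0,0,0,-25,40],[0,0,0,0,0,-37,40],[0,0,0,0,0,-50,40],[0,0,0,0,0,-65,40],[0,0,0,0,0,-80,40],[0,0,0,0,0,-95,40],[0,0,0,0,0,-108,40]]}}

```text
t: 14.08
eef_pos: [0.5376, -0.0003, 0.1314]
tool_rot: [0.0, 0.182, 0.983, 0.0]
contact_force: [-0.1, -0.6, -1.6]
gripper_width: 0.642
grasp_force: 63.6
```

Call:
{"name": "jog_arm", "arguments": {"motion": [[0,0,0,0,0,-8,40],[0,0,0,0,0,-14,40],[0,0,0,0,0,-17,40],[0,0,0,0,0,-17,40],[0,0,0,0,0,-17,40],[0,0,0,0,0,-17,40],[0,0,0,0,0,-17,40],[0,0,0,0,0,-17,40],[0,0,0,0,0,-17,40],[0,0,0,0,0,-17,40]]}}

```text
t: 15.32
eef_pos: [0.5375, -0.0003, 0.1473]
tool_rot: [0.0, 0.182, 0.983, -0.0]
contact_force: [0.0, 0.3, -1.7]
gripper_width: 0.645
grasp_force: 63.6
```

```bash
python3 c.py g6.png; python3 - <<'E'
from h import *
P=[shot('scene'),shot('side')]
rs=[]
for p in P:
    d=bot.tip_of('cast_center',p)[:1]; print(d)
    if d: rs.append(ray(p,d[0]['xy']))
if len(rs)>1: print(tri(rs))
i=[cv2.resize(p['pixels'][y:y+120,x:x+160],None,fx=2.5,fy=2.5,interpolation=cv2.INTER_CUBIC) for p,x,y in((P[0],230,130),(P[1],230,120))]
cv2.imwrite('pics/f.png',cv2.cvtColor(np.hstack(i),cv2.COLOR_RGB2BGR))
w=cv2.imread('pics/g6.png'); cv2.imwrite('pics/f.png',np.vstack([cv2.imread('pics/f.png'),cv2.resize(w,(480,300))[:, :].copy() if 0 else np.hstack([cv2.resize(w,(480,300)),np.zeros((300,320,3),np.uint8)])]))
E
```

```text
15.325 [ 0.5375 -0.0003  0.1473] [[-0.9335  0.3586  0.    ]
 [ 0.3586  0.9335 -0.    ]
 [-0.      0.     -1.    ]] [ 0.0186  0.3193 -1.7235] [ 0.0154  0.0028 -0.0151] 55.11405439506988 63.57933282852173
TCP in mould [-0.001   0.0015  0.1473]
[{'xy': [308.3, 184.4], 'score': 0.86}]
[{'xy': [311.9, 169.5], 'score': 0.8}]
[0.53596487 0.0126229  0.15833836]
```

View pics/f.png

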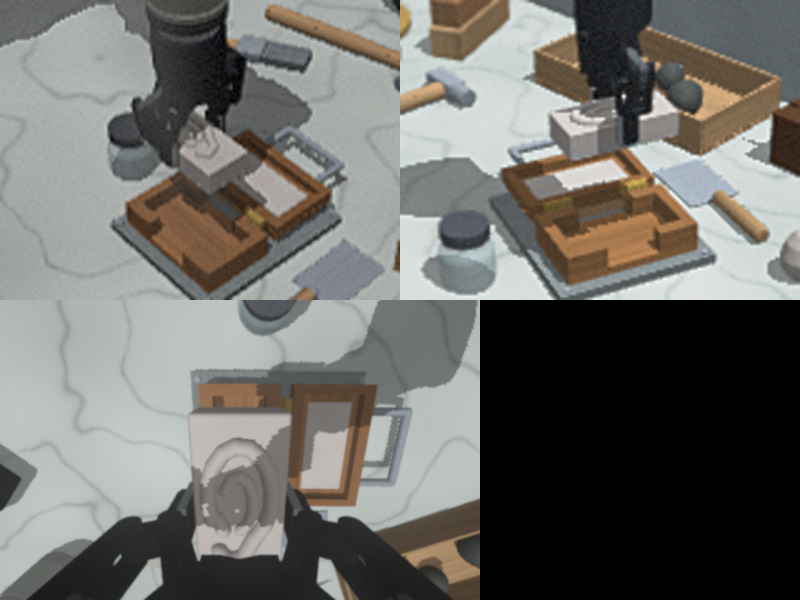

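The cast is held level with its relief up and its centre at about 160 mm. The lid is flat on its back and the jar and spatula look undisturbed. Handing in.

```bash
python3 -c "
from station import bot
print(bot.hand_in())"
```

```text
the job is handed in; nothing more can be done
None
```

The lid is turned right over on its back, and the cast is held level with its relief up, about 12 cm above where it lay. The job was handed in at about 15 s; the hand-in gave no verdict.

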